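# Load a bar in the drilling fixture and lock the toggle clamp

## Task

Lay the loose steel bar flat between the guide rails of the drilling fixture, slide it gently along them until its end bears on the stop screw. Then swing the toggle clamp's handle down, through its hard point, until it snaps over centre against its own stop and the rubber tip holds the bar down locked; do not force the bar against the screw or lean on the handle once it is over, and leave the other things on the bench alone.

Things in the scene. Friction and masses are not known exactly. Their poses are not given: they have to be found in the camera images.
- bar_center (a point): Centre of the loose plain steel bar, 130 x 26 x 20 mm (130 along this point's y axis, 26 along x, 20 along z), 0.35 to 0.6 kg, lying flat on the bench to the right of the fixture, 10 mm above its underside. Its two ends are alike.
- fixture: Drilling fixture bolted to the bench. Origin on the bench under the bed's middle line; x runs along the bed towards the stop screw and on to the toggle clamp, y across, z up. Dark steel base plate x = -130 to 126 mm, 84 mm wide, top 12 mm up. Stop block at x = 18 to 30, 34 mm high; clamp from x = 28 on. Its raised arm and tip hang over x > -20 mm only, higher than 75 mm.
- bar_seat (a point): Fixed point of the fixture on the bed's middle line, at fixture x = -65 mm, 22 mm above the bench (10 mm above the plate), axes as the fixture's. A bar lying properly on the plate between the rails has its centre on this line at this height, its length along x.
- rails (a point): Point on the bed's middle line at fixture x = -77 mm on the plate's top, axes as the fixture's: middle of the gap for the fingers. The bar lies between two pairs of steel rails, at fixture x = -128 to -112 and -40 to -8 mm, 29 mm clear between them (y = -14.5 to 14.5), 10 mm high, upper inner edges chamfered 4 x 4 mm, outer sides at y = 29. No rails between x = -112 and -40.
- stop_nut (a point): Centre of the front face of the lock nut on the stop block, on the bed's middle line at fixture x = 12 mm, 22 mm above the bench; axes as the fixture's. Through it the rigid stop screw ('stop_screw' in the rules: origin at the tip of its domed nose, 12 mm across, axes as the fixture's) sticks out towards the bar, by 4 to 24 mm: set afresh for each job and not measured. A few newtons seat the bar on it; over 20 N is too much.
- handle_grip (a point): Middle of the upper face of the handle's black grip (90 x 22 x 16 mm, reaching 44 mm past this point to the handle's tip and 46 mm back). x: along the handle to its tip, y: across, z: out of the upper face, which is pushed along -z. Open: handle 65 degrees above level, pointing up and away from the bar, point 0.18 m up. Locked: 5 degrees below level, point 67 mm up at fixture x = 171 mm.
- handle_pivot (a point): Pin on which the handle turns, 130 mm back along the handle from handle_grip and 8 mm under its upper face; same axes. It shifts in the stroke (fixture x, height above bench, handle elevation): 57, 56 mm at 65 degrees (open); 54, 62 at 55; 50, 67 at 43; 45.5, 70 at 31; 42, 71 at 20; 40.5, 71.5 from 10 degrees to locked.
- clamp_handle (a joint): Handle's angle to the clamp arm, rad: 2.33 open, 0 locked on its rigid stop (1.8 at 55 degrees elevation, 1.33 at 43, 0.86 at 31, 0.47 at 20, 0.25 at 9, 0.07 at -1). Free stroke: up to 4 N at the grip. On the bar: from 0.47 resistance climbs to 8 to 11 N near 0.27, then falls to nothing at dead centre, 0.08; before that it springs back, past it it snaps to 0 and stays. Over 25 N on the handle is too much.
- clamp_tip: Round black rubber tip, 18 mm across, of the spindle at the end of the clamp arm; origin at the centre of its lower face, z along the spindle (up when closed). Raised when open; closed, it presses the bar from above at fixture x = -22 mm with some 50 N.
- oil_can: Bystander: small oil can with a long spout, 74 x 116 x 173 mm, standing behind and to the right of the fixture. Origin under its middle.
- tin_screws: Bystander: round tin with a lid, 73 mm across, 45 mm high, behind the fixture. Origin under its middle.
- gear_small: Bystander: small steel gear wheel, 55 mm across, 19 mm high, lying flat at the back right, behind the bar. Origin under its middle.

How it is judged:
By the outcome, as a careful person would: the job done as asked, in the order asked, and still so for the second after the job is handed in, with the robot touching nothing.
It also fails if it takes over 54 s, if anything falls off the work surface, if the arm or the gripper's body presses on something with over 40 N, if the wrist force passes 120 N, or if a joint passes its speed limit or range.

## Robot

A 7-joint arm with a two-finger parallel gripper is mounted at the origin on a cart in front of the work surface, level with it; the furniture and walls round the work are solid. World frame = base frame: x ahead of the robot, y to its left, z up, the work surface at z = 0. Lengths are in m, angles in rad, forces in N, time in s.
With the tool pointing down it reaches from about 0.425 to 0.875 m from the base axis. Payload 9.9 kg.
Tool frame: the origin (TCP) lies at the very end of the fingers, on their centre line; the grasp point (between the pads) lies 19 mm behind it; z points along the fingers, y is the line along which they close (so a half turn about z gives the same grasp; the last joint's range is limited). The gripper opens to 85 mm and grips with 20 to 120 N. Pads are 22 mm wide; open, the fingers measure 114 mm over their backs; the gripper's body (76 mm by 85 mm) begins 54 mm behind the grasp point. The pads swing forward as they close: fully open they stand 13 mm farther back than shut.
Start: joints at [1.136, 0.576, 0.025, 1.437, -0.015, 1.129, -0.057], TCP at [0.232, -0.634, 0.231] pointing down, gripper open.
Joint ranges: [-2.76, 2.76], [-0.34, 2.15], [-1.52, 1.57], [0.19, 2.46], [-1.09, 4.23], [0.17, 1.99], [-2.82, 2.82]. Speed limits (rad/s): [2.22, 2.22, 3.01, 3.01, 3.14, 3.14, 3.14].

## Interface

Orientations are given as [roll, pitch, yaw] about the fixed x, y, z axes, in that order (R = Rz(yaw) Ry(pitch) Rx(roll)).
In Python, from workcell import r, viewer gives the robot as it stands. The module is installed in compiled form; this text tells all that it offers. Calls block until the motion is done:
- r.reach(position, orientation): joint-space move of the TCP to a pose.
- r.move_linear(position, attitude=None, feed=0.15, force_limit=None): straight line of the TCP; attitude=None keeps the orientation; feed is the mean speed in m/s. With force_limit (N) it stops when the force on the tool has changed by that much, and returns True; else False.
- r.set_joints(angles): joint-space move.
- r.set_gripper(opening, effort=None): opening from 0.0 (shut) to 1.0 (fully open); effort is the grip in N (None keeps the last); returns when the fingers have stopped.
- r.wait(seconds).
- r.solve_ik(position, orientation): joint angles nearest the present ones, or None.
- r.get_obs(): the state.
- viewer.read_camera(name): name is "scene" or "top" or "wrist"; returns a dict with "color" (384x512x3 uint8, blue, green, red), "depth" (384x512 float32, m along the optical axis (not along the pixel's ray), 0 where there is no reading), "fx", "fy", "cx", "cy" (pixels), "world_from_camera" (4x4, takes a point from camera to world coordinates). Camera axes: x right, y down, z forward; pixel columns grow to the right and rows downward; lengths in m; the calibration is good to about 2 mm. A picture is of the moment at which its call begins.
A pose or a line that the arm cannot do raises r.Unreachable and nothing moves.
- r.sign_off(): hands the job in; it is judged then, once.
The state is a dict: "clock": time; "joints": joint angles; "dq": joint speeds; "effort": joint torques, N m; "position": TCP position; "tcp_rot": TCP orientation; "contact_force": force on the tool from outside, world axes, zero at the start; "moment": the same for the moment, N m; "opening": opening from 0.0 (shut) to 1.0 (fully open); "grip_force": force on a finger pad.
Only numpy, scipy, OpenCV 4.12 (cv2) and the standard library are available. Lean on these libraries where they do the work, as an engineer would, in place of code of your own. Each camera call takes 0.05 s, during which the arm holds its last target. There are 200 camera calls.

## Working session

There is one attempt and no reset: what is moved stays moved. The work goes in short steps, each a Python script; the robot and the scene stay as the last script left them, time stands still between calls to the robot, and variables do not carry over. Pictures are saved under pics/ and viewed, at most 12 in all, crops included, and the job is handed in when it is done.

```bash
mkdir -p pics; cat > h.py <<'E'
import numpy as np, cv2
from workcell import r, viewer
def cam(n):
    c=viewer.read_camera(n); return c
def pts(c):
    d=c["depth"]; v,u=np.mgrid[:d.shape[0],:d.shape[1]]
    P=np.stack([(u-c["cx"])/c["fx"]*d,(v-c["cy"])/c["fy"]*d,d],-1)
    T=c["world_from_camera"]; W=P@T[:3,:3].T+T[:3,3]; W[d==0]=np.nan; return W
E
python3 - <<'E'
from h import *
print(r.get_obs()["clock"],r.get_obs()["tcp_rot"])
for n in("top","scene"):
    c=cam(n); np.savez(n+".npz",**c); cv2.imwrite(f"pics/{n}0.png",c["color"]); print(n,c["fx"],c["world_from_camera"].round(3))
E
```

```text
0.0 [-3.13993965e+00  7.10718413e-05  3.50854543e-01]
top 465.35911583486336 [[-2.700e-02 -9.930e-01  1.110e-01  4.310e-01]
 [-1.000e+00  2.700e-02 -1.000e-03 -4.400e-02]
 [-2.000e-03 -1.110e-01 -9.940e-01  1.245e+00]
 [ 0.000e+00  0.000e+00  0.000e+00  1.000e+00]]
scene 413.96607226670284 [[ 0.78   0.343 -0.523  1.121]
 [ 0.625 -0.453  0.636 -0.712]
 [-0.019 -0.823 -0.568  0.732]
 [ 0.     0.     0.     1.   ]]
```

View pics/top0.png

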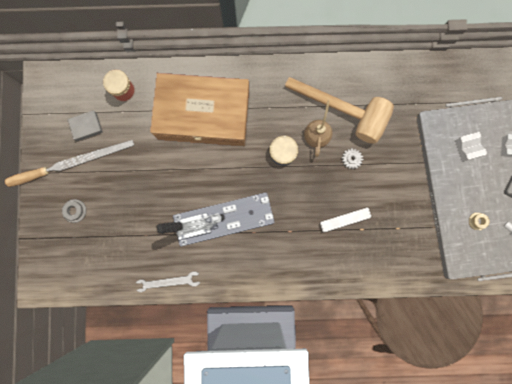

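View pics/scene0.png

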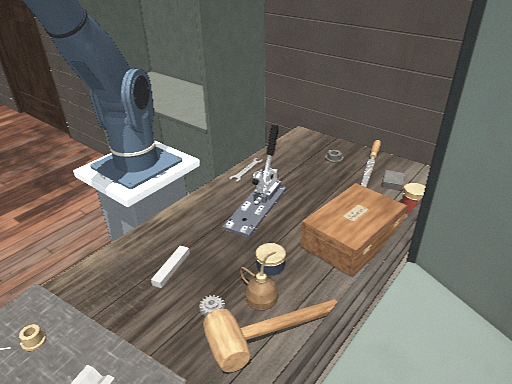

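The top view shows the bar at about (346,220). The fixture plate runs from (175,225) to (272,205), with the clamp and black handle at its left end (160-225, 228). Fixture +x therefore points image-left, which is world +y.

```bash
cat >> h.py <<'E'
def ray(c,uv,z):
    T=c["world_from_camera"]; uv=np.atleast_2d(uv).astype(float)
    d=np.c_[(uv[:,0]-c["cx"])/c["fx"],(uv[:,1]-c["cy"])/c["fy"],np.ones(len(uv))]@T[:3,:3].T
    return T[:3,3]+d*((z-T[2,3])/d[:,2])[:,None]
def blob(m,seed):
    n,l,s,ce=cv2.connectedComponentsWithStats(m.astype(np.uint8)); k=l[seed[1],seed[0]]
    return l==k if k else np.zeros_like(m,bool)
def rect(c,m,z):
    cs,_=cv2.findContours(m.astype(np.uint8),0,1); k=max(cs,key=cv2.contourArea)[:,0]
    p=ray(c,k,z)[:,:2]; return cv2.minAreaRect((p*1000).astype(np.float32))
E
python3 - <<'E'
from h import *
t=dict(np.load("top.npz")); s=dict(np.load("scene.npz"))
for n,c,sd in(("top",t,(346,220)),("scene",s,(170,268))):
    W=pts(c); hsv=cv2.cvtColor(c["color"],cv2.COLOR_BGR2HSV); print(n,hsv[sd[1],sd[0]],W[sd[1],sd[0]].round(4))
    if n=="top":
        m=blob((hsv[...,2]>170)&(hsv[...,1]<60),sd); print(m.sum(),rect(c,m,.02),np.nanmedian(W[m],0).round(4))
        print(hsv[212,262],W[212,262],hsv[240,200],W[240,200])
        m=(hsv[...,0]>95)&(hsv[...,0]<140)&(hsv[...,1]>25); m[:185]=0;m[255:]=0;m[:,:165]=0;m[:,285:]=0
        m=cv2.morphologyEx(m.astype(np.uint8),cv2.MORPH_CLOSE,np.ones((9,9))); print(m.sum(),rect(c,m,.012)); cv2.imwrite("pics/m.png",m*255)
        big=cv2.resize(c["color"][185:255,150:290],None,fx=5,fy=5,interpolation=cv2.INTER_CUBIC); 
        mm=cv2.resize(m[185:255,150:290],None,fx=5,fy=5,interpolation=0)
        cs,_=cv2.findContours(mm,0,1); cv2.drawContours(big,cs,-1,(0,0,255),1); cv2.imwrite("pics/fx.png",big)
E
```

```text
top [ 26   8 255] [ 0.4862 -0.2754  0.0175]
563 ((488.04046630859375, -273.619384765625), (29.9303035736084, 132.29452514648438), 15.703160285949707) [ 0.4884 -0.2739  0.0184]
[105  12 170] [ 0.51336968 -0.05464431  0.01767104] [117  14 165] [0.44430669 0.11052867 0.01411286]Traceback (most recent call last):
  File "<stdin>", line 9, in <module>
  File "h.py", line 17, in rect
    cs,_=cv2.findContours(m.astype(np.uint8),0,1); k=max(cs,key=cv2.contourArea)[:,0]
                                                     ~~~^^^^^^^^^^^^^^^^^^^^^^^^
ValueError: max() iterable argument is empty
```

```bash
python3 - <<'E'
from h import *
c=dict(np.load("top.npz")); hsv=cv2.cvtColor(c["color"],cv2.COLOR_BGR2HSV)
b=c["color"].astype(int)
m=(b[...,0]>=b[...,2]-2)&(hsv[...,2]>60); m[:185]=0;m[255:]=0;m[:,:165]=0;m[:,285:]=0
m=cv2.morphologyEx(m.astype(np.uint8),cv2.MORPH_CLOSE,np.ones((7,7)));m=cv2.morphologyEx(m,cv2.MORPH_OPEN,np.ones((5,5)))
print(m.sum(),rect(c,m,.012))
big=cv2.resize(c["color"][185:255,150:290],None,fx=5,fy=5,interpolation=cv2.INTER_CUBIC)
mm=cv2.resize(m[185:255,150:290],None,fx=5,fy=5,interpolation=0)
cs,_=cv2.findContours(mm,0,1); cv2.drawContours(big,cs,-1,(0,0,255),1); cv2.imwrite("pics/fx.png",big)
E
```

```text
3142 ((495.0773010253906, 61.25801086425781), (85.15984344482422, 282.21734619140625), 12.264764785766602)
```

View pics/fx.png

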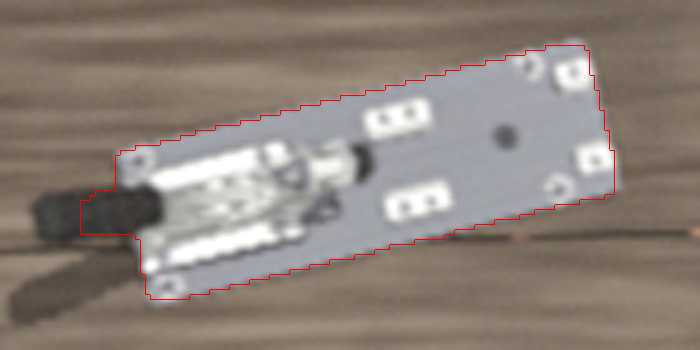

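The mask shows the plate cleanly, about 85 mm wide as specified, with a bit of the black grip included at the left. Next I look from close by, over the rails and then over the bar.

```bash
cat >> h.py <<'E'
def down(psi): return [np.pi,0,psi]
E
python3 - <<'E'
from h import *
a=np.radians(12.26);d=np.array([-np.sin(a),np.cos(a)]);O=np.array([.4974,.0504])
p=O-.09*d; b=np.array([.488,-.2736])
for y in(np.radians(102.26),np.radians(-77.74)):
    print(y,r.solve_ik([*p,.25],down(y)), r.solve_ik([*b,.2],down(y)))
    print(r.solve_ik([*p,.02],down(y)))
y=np.radians(-77.74)
if r.solve_ik([*p,.25],down(y)) is None: y+=np.pi
r.reach([*p,.25],down(y))
c=cam("wrist"); np.savez("w1.npz",**c); cv2.imwrite("pics/w1.png",c["color"]); print(r.get_obs()["clock"],r.get_obs()["position"],c["world_from_camera"].round(3))
r.reach([*b,.2],down(np.radians(105.7)-np.pi if y<0 else np.radians(105.7)))
c=cam("wrist"); np.savez("w2.npz",**c); cv2.imwrite("pics/w2.png",c["color"]); print(r.get_obs()["clock"])
E
```

```text
1.7847736930894016 [ 0.36062408  0.3554839  -0.52214836  1.80715388  0.20359744  1.03235014
 -0.02557886] [ 0.69227592  0.45272952 -0.38960068  1.78156138  0.20609239  0.9473715
  0.43110309]
[ 0.20350183  0.65590416 -0.33216216  2.05918029  0.43378597  0.49287333
 -0.23681823]
-1.3568189605003917 [-0.78099479  0.6829568   1.3630363   1.84262256 -0.71425999  1.23060712
 -2.12156993] [ 0.14528272  0.46601449  0.42203548  1.80130375 -0.23285422  0.92332566
 -2.25876559]
[-0.23126174  0.67501884  0.32633799  2.07492083 -0.46667696  0.46146516
 -2.47679766]
2.5 [ 0.51647606 -0.03836811  0.25002474] [[-0.978 -0.201 -0.063  0.532]
 [-0.211  0.933  0.29  -0.111]
 [ 0.001  0.297 -0.955  0.393]
 [ 0.     0.     0.     1.   ]]
3.5083
```

View pics/w1.png

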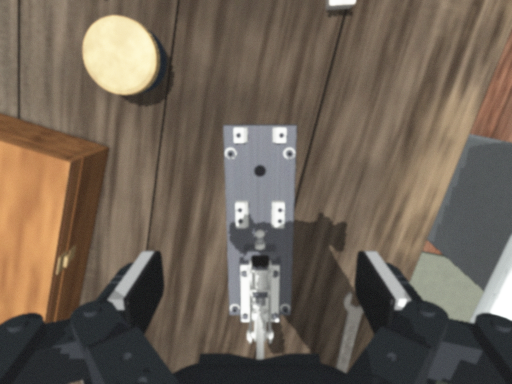

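View pics/w2.png

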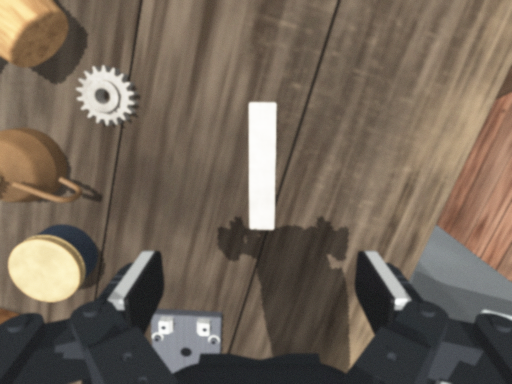

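Picture w1 shows the four white rail blocks at about (240,135), (280,135), (241,214) and (278,214), with the screw and nut near (260,238). In w2 the bar lies at (262,165), nearly vertical in the image.

```bash
python3 - <<'E'
from h import *
c=dict(np.load("w2.npz")); hsv=cv2.cvtColor(c["color"],cv2.COLOR_BGR2HSV)
m=blob((hsv[...,2]>170)&(hsv[...,1]<60),(262,165)); print("bar",rect(c,m,.02),np.nanmedian(pts(c)[m],0).round(4))
c=dict(np.load("w1.npz")); im=c["color"]; g=cv2.cvtColor(im,cv2.COLOR_BGR2GRAY); W=pts(c)
R=[]
for s in((240,135),(280,135),(241,214),(278,214)):
    sub=np.zeros(g.shape,bool); sub[s[1]-16:s[1]+17,s[0]-11:s[0]+12]=1
    mm=cv2.morphologyEx(((g>175)&sub).astype(np.uint8),cv2.MORPH_CLOSE,np.ones((5,5)))
    q=rect(c,mm,.022); R.append(np.array(q[0])); print(s,mm.sum(),q,np.nanmedian(W[mm>0][:,2]))
R=np.array(R); back=(R[0]+R[1])/2; front=(R[2]+R[3])/2; v=front-back
print("sep",np.hypot(*v),"ang",np.degrees(np.arctan2(v[1],v[0])),"cross angs",[np.degrees(np.arctan2(*(R[i+1]-R[i])[::-1])) for i in(0,2)],np.hypot(*(R[1]-R[0])),"O",back+v/np.hypot(*v)*120,front+v/np.hypot(*v)*24)
b=im.astype(int); m=(b[...,0]>=b[...,2]-2)&(g>90); m[:115]=0; m[222:]=0; m[:,:205]=0; m[:,315:]=0
m=cv2.morphologyEx(m.astype(np.uint8),cv2.MORPH_CLOSE,np.ones((9,9)));m=cv2.morphologyEx(m,cv2.MORPH_OPEN,np.ones((9,9)))
q=rect(c,m,.012);print("plate",q)
ends=cv2.boxPoints(q);print(ends)
cv2.imwrite("pics/nose.png",cv2.resize(im[195:335,200:320],None,fx=5,fy=4.2,interpolation=cv2.INTER_CUBIC))
E
```

```text
bar ((484.87628173828125, -271.4364318847656), (27.040430068969727, 130.26608276367188), 15.612719535827637) [ 0.4861 -0.2771  0.0205]
(240, 135) 279 ((542.2267456054688, -54.67289733886719), (29.593799591064453, 18.055089950561523), 88.8602523803711) 0.021474363607355385
(280, 135) 279 ((496.9429016113281, -64.26403045654297), (18.798843383789062, 30.476835250854492), 28.386884689331055) 0.021763683228440245
(241, 214) 255 ((522.176025390625, 32.341651916503906), (16.583803176879883, 32.174686431884766), 14.475475311279297) 0.022199759158182647
(278, 214) 346 ((479.42724609375, 23.98342514038086), (15.758169174194336, 33.51987838745117), 12.791778564453125) 0.02200603603795201
sep 89.62143009698538 ang 102.09795512828076 cross angs [np.float64(-168.04146224360932), np.float64(-168.93711019173904)] 46.2884041782242 O [494.4347837   57.86642219] [495.77162776  51.62951575]
plate ((510.1869201660156, -16.23516845703125), (83.9762191772461, 117.6874008178711), 12.230822563171387)
[[456.6858    32.3777  ]
 [481.61795  -82.63844 ]
 [563.68805  -64.84804 ]
 [538.75586   50.168106]]
```

View pics/nose.png

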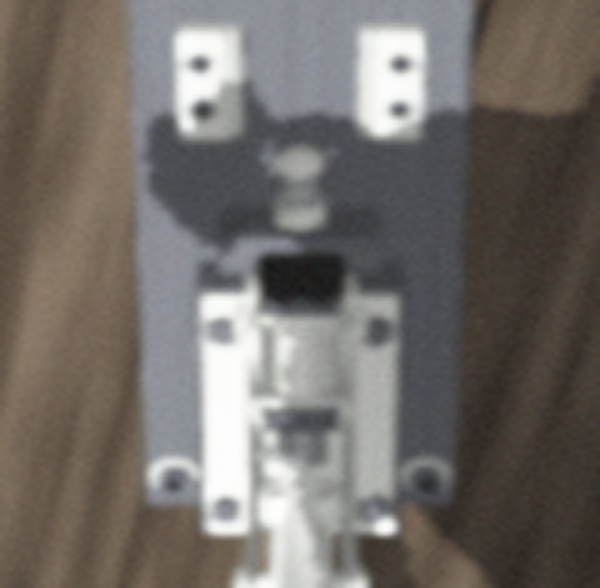

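```bash
cat >> h.py <<'E'
A=np.radians(12.2); D=np.array([-np.sin(A),np.cos(A)]); N=np.array([-np.cos(A),-np.sin(A)]); O=np.array([.4954,.0525]); PSI=np.pi/2+A
def F(x,z,y=0): return [*(O+D*x+N*y),z]
E
python3 - <<'E'
from h import *
y=np.radians(105.61); db=np.array([np.cos(y),np.sin(y)]); g=np.array([.4855,-.2718])-.008*db
r.reach([*g,.06],down(y))
print(r.move_linear([*g,.003],feed=.08,force_limit=6))
r.set_gripper(0.0,40); o=r.get_obs(); print(o["clock"],o["position"],o["opening"],o["grip_force"],o["contact_force"].round(1))
r.move_linear([*g,.08],feed=.15); o=r.get_obs(); print(o["opening"],o["contact_force"].round(1))
r.reach(F(-.113,.09),down(PSI)); r.move_linear(F(-.113,.034),feed=.12)
c=cam("wrist"); np.savez("w3.npz",**c); cv2.imwrite("pics/w3.png",c["color"]); o=r.get_obs(); print(o["clock"],o["position"],F(-.113,.034),o["contact_force"].round(1))
E
```

```text
False
7.125 [ 0.48769003 -0.27956714  0.00334369] 0.292405431563904 40.06298303604126 [-1.  -0.   6.4]
0.2925714367747919 [-0.2  0.5 -4.7]
9.3583 [ 0.51972476 -0.05863131  0.03455335] [np.float64(0.5192797019994589), np.float64(-0.05794799605432884), 0.034] [-0.2 -0.2 -4.8]
```

View pics/w3.png

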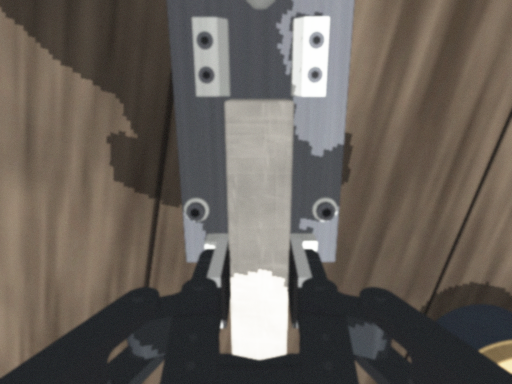

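The picture shows the bar gripped and straight, its far end at about row 100, centred between the front rails. Their bolt holes are at (205,40), (317,40), (207,75) and (315,75), and the nose is just visible at (261,0). I'll check the alignment numerically.

```bash
python3 - <<'E'
from h import *
c=dict(np.load("w3.npz")); im=c["color"]; g=cv2.cvtColor(im,cv2.COLOR_BGR2GRAY).astype(int)
def fx(p): q=p[:,:2]-O; return np.c_[q@D,q@N].round(4)*1000
H=[]
for u,v in((205,40),(317,40),(207,75),(315,75)):
    s=g[v-9:v+10,u-9:u+10]<110; yy,xx=np.nonzero(s); H.append([u-9+xx.mean(),v-9+yy.mean()])
print("holes",fx(ray(c,H,.022)))
for v in(120,160,200,225):
    row=g[v,190:330]; k=np.abs(np.diff(cv2.GaussianBlur(row.astype(np.float32)[None],(5,1),0)[0])); 
    l=190+np.argmax(k[15:50])+15; rr=190+85+np.argmax(k[85:125]); print(v,l,rr,fx(ray(c,[[l,v],[rr,v]],.051)))
print("end",fx(ray(c,[[260,100]],.051)), fx(ray(c,[[261,8]],.025)))
E
```

```text
holes [[-16.1  24. ]
 [-16.1 -24.1]
 [-30.2  24.1]
 [-30.2 -24.1]]
120 224 291 [[-47.5  13.7]
 [-47.5 -11.4]]
160 225 292 [[-62.7  13.8]
 [-62.8 -12.2]]
200 227 290 [[-79.1  13.5]
 [-79.2 -11.9]]
225 227 290 [[-90.   13.9]
 [-90.1 -12.2]]
end [[-40.3   0.2]] [[-4.5 -0.3]]
```

```bash
python3 - <<'E'
from h import *
y=-.0008
r.move_linear(F(-.089,.033,y),feed=.08); 
hit=r.move_linear(F(-.089,.0135,y),feed=.03,force_limit=6)
o=r.get_obs(); print(hit,o["clock"],o["position"],o["contact_force"].round(1),o["moment"].round(2))
c=cam("wrist"); np.savez("w4.npz",**c); cv2.imwrite("pics/w4.png",c["color"])
E
```

```text
True 10.3833 [ 0.51484858 -0.03451483  0.01516185] [-0.   0.7  5.6] [0.07 0.01 0.04]
```

View pics/w4.png

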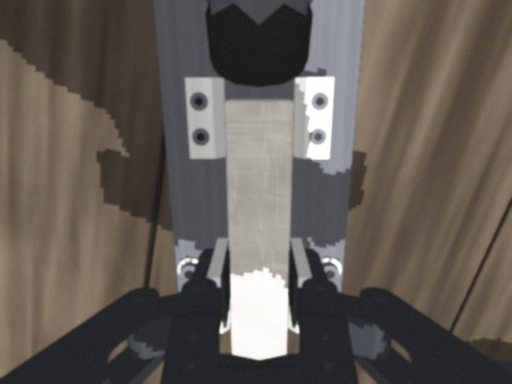

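The bar sits between the front rails with its end short of the nose, and the height matches the plate (15.2 mm). I'll release it, regrip lightly and slide.

```bash
python3 - <<'E'
from h import *
y=-.0008
r.set_gripper(0.45); r.move_linear(F(-.089,.0155,y),feed=.03); r.set_gripper(0.0,20)
o=r.get_obs(); print(o["clock"],o["position"],o["opening"],o["contact_force"].round(1))
hit=r.move_linear(F(-.063,.0155,y),feed=.012,force_limit=5)
o=r.get_obs(); p=np.array(o["position"][:2])-O; print(hit,o["clock"],"fx",p@D,p@N,o["contact_force"].round(1),o["contact_force"][:2]@D)
E
```

```text
11.2167 [ 0.51493887 -0.03430418  0.01554784] 0.3008097064009011 [-0.8 -0.4  2.2]
True 12.3583 fx -0.07704429723152328 -0.0009292000214173612 [0.2 0.7 4.5] 0.6228830209297853
```

```bash
python3 - <<'E'
from h import *
y=-.0008
for k in range(2):
    o=r.get_obs(); p=np.array(o["position"][:2])-O; x=p@D
    hit=r.move_linear(F(x+.006,.0155,y),feed=.006,force_limit=4)
    o=r.get_obs(); p=np.array(o["position"][:2])-O; print(hit,o["clock"],"fx",p@D,p@N,o["contact_force"].round(1),o["contact_force"][:2]@D,o["opening"])
c=cam("wrist"); np.savez("w5.npz",**c); cv2.imwrite("pics/w5.png",c["color"])
E
```

```text
True 12.7917 fx -0.07704251014476805 -0.0009074956505835084 [-0.1  1.1  5.1] 1.0666371809401947 0.2970110510785003
True 13.2 fx -0.07706220744728963 -0.0009228150488779774 [-0.6 -0.4  4.8] -0.21429422012831573 0.3034687026293132
```

View pics/w5.png

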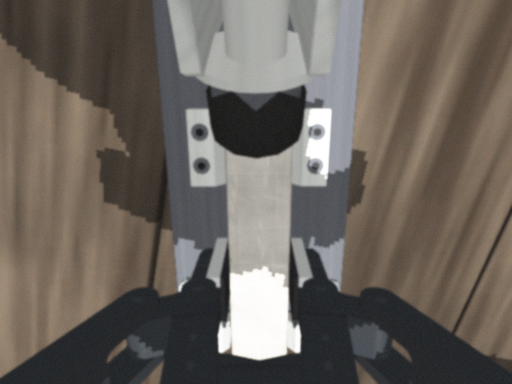

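All three pushes stopped at the same place (fixture x = -77.0), so the bar end at about -4 mm agrees with the nose seen earlier. Next I release, then nudge the free end softly in case the release dragged the bar.

```bash
python3 - <<'E'
from h import *
def st(t):
    o=r.get_obs(); p=np.array(o["position"][:2])-O; print(t,round(o["clock"],2),"fx",(p@D).round(4),(p@N).round(4),o["position"][2].round(4),o["contact_force"].round(1))
y=-.0008
r.set_gripper(0.6); r.move_linear(F(-.0775,.07,y),feed=.15); st("up")
r.move_linear(F(-.172,.07,y),feed=.25); r.set_gripper(0.0)
r.move_linear(F(-.172,.020,y),feed=.15)
h=r.move_linear(F(-.152,.020,y),feed=.03,force_limit=4); st(h)
h=r.move_linear(F(-.135,.020,y),feed=.012,force_limit=4) if not h else h; st(h)
p=np.array(r.get_obs()["position"][:2])-O
r.move_linear(F(p@D-.02,.020,y),feed=.1)
r.move_linear(F(p@D-.02,.16,y),feed=.25); st("end")
c=cam("top"); np.savez("t2.npz",**c); cv2.imwrite("pics/t2.png",cv2.resize(c["color"][175:265,130:290],None,fx=5,fy=5,interpolation=cv2.INTER_CUBIC))
E
```

```text
up 14.13 fx -0.0773 -0.0008 0.0699 [-0.5  0.8 -1.5]
False 16.5 fx -0.1521 -0.0008 0.02 [-0.2 -1.5 -0.3]
True 17.21 fx -0.1461 -0.0008 0.0198 [ 0.5 -1.4  0.8]
end 18.27 fx -0.1653 -0.0005 0.1597 [ 0.1  0.6 -0.2]
```

View pics/t2.png

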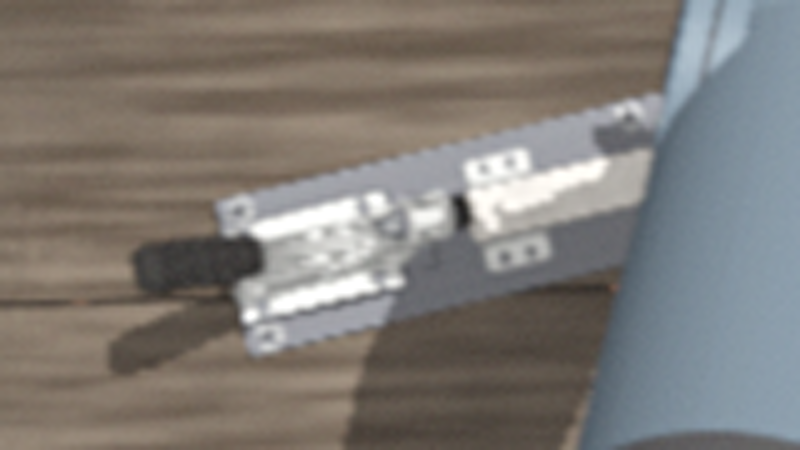

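The top view shows the bar between the rails with its end under the clamp's black tip; the arm hides the rest. The handle is still open, with the grip at (200,262). Before pushing it I check the clamp's height profile and the reachability of the stroke.

```bash
cat >> h.py <<'E'
PV=np.array([[65,57,56],[55,54,62],[43,50,67],[31,45.5,70],[20,42,71],[10,40.5,71.5],[-5,40.5,71.5]])[::-1]
def C(th,s=5):
    x,h=np.interp(th,PV[:,0],PV[:,1]),np.interp(th,PV[:,0],PV[:,2]); t=np.radians(th)
    return np.array([x+(130+s)*np.cos(t)-8*np.sin(t),h+(130+s)*np.sin(t)+8*np.cos(t)])/1000
def tcp(th,dx=-.010,gap=0,y=0):
    c=C(th); t=np.radians(th); return F(c[0]+dx-gap*np.sin(t),c[1]+gap*np.cos(t),y)
E
python3 - <<'E'
from h import *
for n in("top","scene"):
    W=pts(dict(np.load(n+".npz"))).reshape(-1,3); q=W[:,:2]-O; x=q@D;y=q@N
    print(n)
    for a in np.arange(-.06,.16,.02):
        k=(x>a)&(x<a+.02)&(abs(y)<.035)&(W[:,2]>.035); z=W[k,2]
        if k.sum(): j=k&(W[:,2]>np.nanmax(z)-.03); print(round(a,2),k.sum(),np.nanmax(z).round(3),"y",np.median(y[j]).round(4))
for th in(65,55,43,31,20,10,0,-2): print(th,np.round(tcp(th),3),[r.solve_ik(tcp(th),down(p)) is not None for p in(PSI,PSI-np.pi)])
E
```

```text
top
-0.02 39 0.111 y -0.0018
0.0 76 0.119 y -0.003
0.02 72 0.12 y -0.0017
0.04 84 0.084 y -0.002
0.06 85 0.122 y -0.0021
0.08 125 0.17 y -0.0027
0.1 157 0.21 y -0.0016
0.12 62 0.215 y -0.0018
scene
-0.02 41 0.111 y -0.0001
0.0 78 0.117 y -0.0028
0.02 94 0.119 y -0.0023
0.04 57 0.091 y -0.0015
0.06 93 0.125 y 0.0005
0.08 150 0.17 y -0.0001
0.1 171 0.211 y -0.0007
0.12 33 0.214 y -0.0049
65 [0.475 0.147 0.182] [True, True]
55 [0.471 0.165 0.177] [True, True]
43 [0.467 0.183 0.165] [True, True]
31 [0.464 0.196 0.146] [True, True]
20 [0.462 0.205 0.125] [True, True]
10 [0.461 0.211 0.103] [True, True]
0 [0.46  0.214 0.08 ] [True, True]
-2 [0.46  0.214 0.075] [True, True]
```

```bash
python3 - <<'E'
from h import *
y=-.001
def st(t):
    o=r.get_obs(); print(t,round(o["clock"],2),o["position"].round(4),o["contact_force"].round(1),np.linalg.norm(o["contact_force"]).round(1))
p=np.array(tcp(65,gap=.035,y=y)); 
r.reach([p[0],p[1],.235],down(PSI)); st("above")
r.move_linear(p,feed=.15); st("side")
for th in(65,60,55,49,43,37,31,25,20):
    h=r.move_linear(tcp(th,y=y),feed=.06,force_limit=12); st((th,h))
    if h: break
c=cam("scene"); np.savez("s2.npz",**c); cv2.imwrite("pics/s2.png",cv2.resize(c["color"][90:290,150:350],None,fx=3,fy=3,interpolation=cv2.INTER_CUBIC))
E
```

```text
above 19.27 [0.4828 0.1149 0.2343] [-0.5  1.  -0.7] 1.3
side 19.68 [0.4827 0.1149 0.1962] [-0.8  1.2 -0.7] 1.6
(65, False) 20.42 [0.4759 0.1474 0.1817] [-0.5 -0.3 -0.2] 0.6
(60, False) 20.73 [0.4739 0.1568 0.1799] [-0.1 -0.   0.4] 0.4
(55, False) 21.02 [0.4718 0.1656 0.1769] [-0.9  0.4 -0.2] 1.0
(49, False) 21.36 [0.4698 0.175  0.1713] [ 0.1 -0.7 -0. ] 0.7
(43, False) 21.69 [0.4679 0.1834 0.1646] [-0.1 -0.9  0.7] 1.1
(37, False) 22.03 [0.4663 0.1906 0.1557] [ 0.2 -0.  -0.4] 0.4
(31, False) 22.38 [0.465  0.1967 0.146 ] [-0.9 -0.6  0.1] 1.1
(25, False) 22.74 [0.4638 0.2019 0.1344] [-1.3 -1.   0.3] 1.7
(20, False) 23.07 [0.4631 0.2054 0.1243] [-0.5  0.2  0. ] 0.5
```

View pics/s2.png

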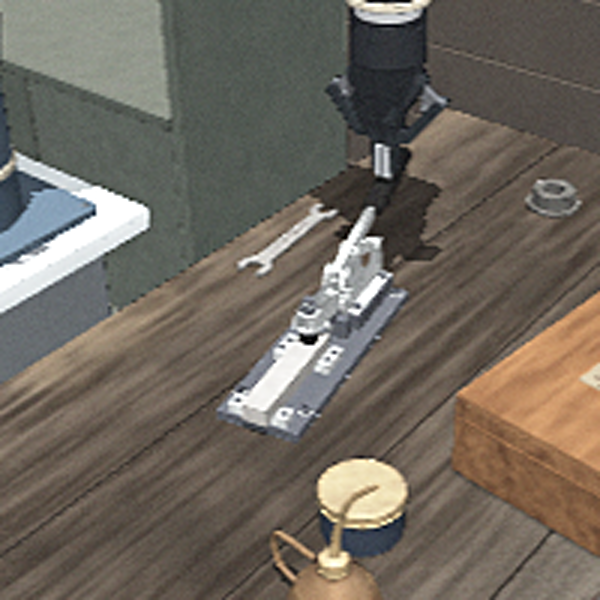

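The handle has followed to about 20°, the rubber tip is just at the bar, and the bar lies in the rails. I carry on through the hard point in small steps, watching the force.

```bash
python3 - <<'E'
from h import *
y=-.001
for th in(17,14,11,9,7,5,3,1.5,0,-1,-2):
    h=r.move_linear(tcp(th,dx=-.008,y=y),feed=.04,force_limit=14); o=r.get_obs(); print(th,h,round(o["clock"],2),o["position"].round(4),o["contact_force"].round(1))
    if h: break
E
```

```text
17 False 23.47 [0.4628 0.2091 0.1183] [ 1.8 -2.7  1.8]
14 False 23.78 [0.4624 0.2108 0.1118] [ 2.  -4.9  6.1]
11 False 24.1 [0.4621 0.2122 0.1053] [ 1.  -4.6  5.9]
9 False 24.37 [0.4619 0.2131 0.1007] [ 1.3 -4.1  6.3]
7 False 24.63 [0.4617 0.2139 0.0961] [ 1.6 -4.8  4.6]
5 False 24.9 [0.4614 0.2151 0.0914] [ 0.5 -3.3  4.5]
3 False 25.17 [0.461  0.2161 0.0866] [ 1.  -1.5  2.3]
1.5 False 25.42 [0.4608 0.2165 0.0829] [-0.  -1.3  1. ]
0 False 25.67 [0.4607 0.2167 0.0792] [-0.2  0.7  0.1]
-1 False 25.92 [0.4608 0.2165 0.0769] [-0.1 -0.7  0.6]
-2 False 26.17 [0.4608 0.2166 0.0746] [ 0.6  0.2 -0.2]
```

```bash
python3 - <<'E'
from h import *
p=r.get_obs()["position"]
r.move_linear([p[0],p[1],.24],feed=.25); r.reach([.5,-.2,.3],down(PSI)); r.wait(.5)
for n in("top","scene","top"):
    c=cam(n); W=pts(c).reshape(-1,3); q=W[:,:2]-O; x=q@D;y=q@N
    for a in(.13,.15,.17,.19):
        k=(x>a)&(x<a+.01)&(abs(y)<.02)&(W[:,2]>.03); print(n,a,k.sum(),np.median(W[k,2]).round(4) if k.sum() else None, "expect",[(C(t,(a-.171+.005)*1000)[1]).round(3) for t in(-5,0)])
    if n=="scene": cv2.imwrite("pics/s3.png",cv2.resize(c["color"][130:260,200:330],None,fx=4.5,fy=4.5,interpolation=cv2.INTER_CUBIC))
    k=(abs(y)<.009)&(x>-.15)&(x<-.045)&(W[:,2]>.024)&(W[:,2]<.045); print("bar z",np.median(W[k,2]),"x",x[k].min())
print(r.get_obs()["clock"])
E
```

```text
top 0.13 36 0.0693 expect [np.float64(0.071), np.float64(0.08)]
top 0.15 38 0.0673 expect [np.float64(0.07), np.float64(0.08)]
top 0.17 31 0.0661 expect [np.float64(0.068), np.float64(0.08)]
top 0.19 35 0.0646 expect [np.float64(0.066), np.float64(0.08)]
bar z 0.03080478654071772 x -0.13563606690276356
scene 0.13 14 0.0692 expect [np.float64(0.071), np.float64(0.08)]
scene 0.15 13 0.0674 expect [np.float64(0.07), np.float64(0.08)]
scene 0.17 13 0.066 expect [np.float64(0.068), np.float64(0.08)]
scene 0.19 10 0.0652 expect [np.float64(0.066), np.float64(0.08)]
bar z 0.0315803473102349 x -0.13717595386851963
top 0.13 34 0.0687 expect [np.float64(0.071), np.float64(0.08)]
top 0.15 37 0.0664 expect [np.float64(0.07), np.float64(0.08)]
top 0.17 34 0.067 expect [np.float64(0.068), np.float64(0.08)]
top 0.19 34 0.0644 expect [np.float64(0.066), np.float64(0.08)]
bar z 0.030838212163992296 x -0.13574626111336968
29.1833
```

View pics/s3.png

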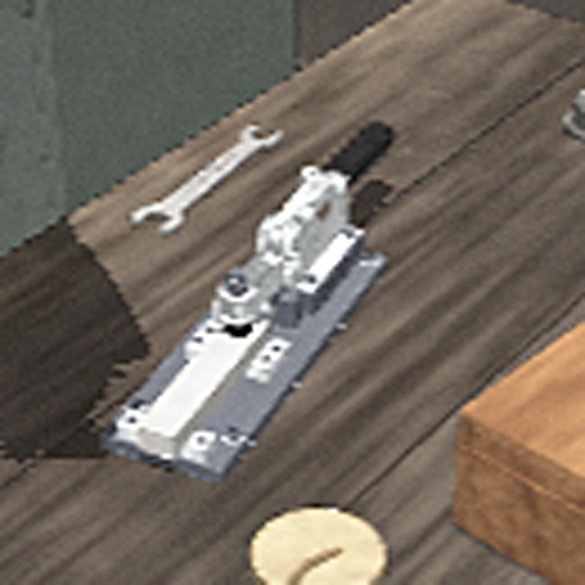

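The handle is locked at about -5° (grip around 67 mm up). The rubber tip presses on the bar at crop (237,328), and the bar lies flat in the rails with its free end still near -134 mm, against the screw.

```bash
python3 -c "
from workcell import r
print(r.sign_off())"
```

```text
the job is handed in; nothing more can be done
None
```

The bar lies flat between the rails with its end against the stop screw, the toggle clamp is locked over centre on it, and the job was handed in at about 29 s on the robot's clock.

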